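Load a tray of stir bars into the bench dryer

ROBOT

A 6-joint arm with a two-finger parallel gripper is mounted at the origin on the work surface. World frame = base frame: x ahead of the robot, y to its left, z up, the work surface at z = 0. Lengths are in m, angles in rad, forces in N, time in s.
With the tool pointing down it reaches from about 0.225 to 0.875 m from the base axis. Payload 3.4 kg.
Tool frame: the origin (TCP) lies between the finger pads; the fingertips stand 25 mm ahead of it and the grasp point (between the pads) lies 6 mm ahead of it; z points along the fingers, y is the line along which they close (so a half turn about z gives the same grasp; the last joint's range is limited). The gripper opens to 85 mm and grips with 20 to 120 N. Pads are 22 mm wide; open, the fingers measure 114 mm over their backs; the gripper's body (76 mm by 85 mm) begins 54 mm behind the grasp point. The pads swing forward as they close: fully open they stand 13 mm farther back than shut.
Start: joints at [0.998, 0.276, 1.505, -0, 1.361, -0.121], TCP at [0.251, 0.517, 0.256] pointing down, gripper open.
Joint ranges: [-2.89, 2.89], [-0.75, 2.08], [0.22, 2.7], [-1.18, 4.32], [0.11, 2.71], [-2.7, 2.7]. Speed limits (rad/s): [2.57, 2.57, 3.14, 3.14, 3.14, 3.14].

INTERFACE

Orientations are given as a unit quaternion [w, x, y, z].
In Python, from rig import manip, cams, ticket gives the robot as it stands.
- The arm moves only by the tool step_arm, never from a script. Its argument "increments" is a list of rows, each an object with "dp": the shift along the world's x, y, z each as a share of 0.2 m, from -1 to 1, a list of three; "yaw": the turn about the world's z as a share of 0.15 rad, from -1 to 1; "grip": the opening, from 0 (shut) to 1 (fully open). In form: [{"dp": [tx, ty, tz], "yaw": yaw, "grip": grip}, ...]. A call has 1 to 5 rows; each row shifts and turns the commanded pose from where the row before left it; what a row does not reach is not made up. A row lasts 1/8 s, in which the tool goes at most 62.5 mm and 10.7 degrees, less where a joint would pass 70% of its speed; a pose out of reach is approached as far as the arm can. A call with a number of a shift or a turn outside -1 to 1 is refused whole. A call with a gripper value outside its range is refused whole. The fingers move at their own pace and stop on an object; "squeeze" is the grip in N (left out, the last holds). Time passes only in rows, so rows that do not move let the fingers close. It gives the time, the measured TCP pose, the force, the opening and the grip force at its end, in the units of the state.
- manip.get_state(): the state, without advancing time (a new reading comes with each control period).
- cams.get_image(name): name is "scene" or "side" or "wrist"; returns the picture (384x512x3 uint8, blue, green, red); there is no depth.
- cams.get_calibration(name): a dict with "fx", "fy", "cx", "cy" (pixels), "extrinsics" (4x4, takes a point from camera to world coordinates). Camera axes: x right, y up, looking along -z (the intrinsics and any distortion apply to the point x, -y, -z); pixel columns grow to the right and rows downward; lengths in m; the calibration is good to about 2 mm. A picture is of the moment at which its call begins: read the wrist's pose just before it. get_calibration takes no time and is no camera call; for the wrist camera it gives the pose at the moment of the call.
- ticket.sign_off(): hands the job in; it is judged then, once.
The state is a dict: "clock": time; "qpos": joint angles; "qd": joint speeds; "effort": joint torques, N m; "position": TCP position; "ee_rot": TCP orientation; "contact_force": force on the tool from outside, world axes, zero at the start; "moment": the same for the moment, N m; "width": finger opening in m; "gripper_force": force on a finger pad.
Only numpy, scipy, OpenCV 4.12 (cv2) and the standard library are available. Lean on these libraries where they do the work, as an engineer would, in place of code of your own. Each camera call takes 0.05 s, during which the arm holds its last target. There are 200 camera calls.

TASK

Pick up the steel tray of freshly washed stir bars by its blue grip and carry it level to the white bench dryer, keeping all four bars in it. Slide it into the dryer's bay until it is fully home against the stop hidden inside, let go, then press the green start button all the way down and release it. Leave the glassware and other things on the bench where they stand.

Things in the scene. Friction and masses are not known exactly. Their poses are not given: they have to be found in the camera images.
- tray_grip (a point): Centre of the tray's blue grip, a block 16 mm along the tray's x, 30 mm along its y and 40 mm high, free all round. It stands on a thin stem (8 by 16 mm) on a tongue behind the tray's rear (-x) wall, 63 mm behind the middle of the tray; its centre is 75 mm above the tray's underside. Axes of the tray: x from grip to nose, z up.
- tray_mid (a point): Middle of the tray's inner floor, 4 mm above its underside, axes of the tray; the bars lie around it. Open steel tray, 100 mm along x, 90 mm along y, walls 13 mm high and 4 mm thick, 0.2 to 0.27 kg with its bars. Behind it (-x) a tongue 30 mm wide reaches 74 mm from this point and carries the grip.
- tray_nose (a point): Middle of the tray's front (+x) face, the end that goes into the dryer first: 7 mm above the underside, 113 mm ahead of the grip's centre. Axes of the tray.
- bar0: a white stir bar: a smooth round-ended rod 30 mm long, 10 mm in diameter, 12 g, lying loose in the tray and free to roll. Origin at its centre, its own x along its length.
- bar1: a second white stir bar: a smooth round-ended rod 30 mm long, 10 mm in diameter, 12 g, lying loose in the tray and free to roll. Origin at its centre, its own x along its length.
- bar2: a green stir bar: a smooth round-ended rod 30 mm long, 10 mm in diameter, 12 g, lying loose in the tray and free to roll. Origin at its centre, its own x along its length.
- bar3: a red stir bar: a smooth round-ended rod 30 mm long, 10 mm in diameter, 12 g, lying loose in the tray and free to roll. Origin at its centre, its own x along its length.
- bay_mouth (a point): The dryer's bay: middle of the lower edge of its mouth, on the deck on which the tray slides, 14 mm above the bench. x points into the bay, z up. The bay is 98 mm wide and 32 mm high. The deck, 140 mm wide, reaches 100 mm out before the mouth; on it two flared guides (16 mm high) lead in, 98 mm apart at the mouth and about 122 mm apart 49 mm before it.
- dryer: The white dryer, fixed, 140 mm wide; origin on the bench below the middle of the bay's mouth, x into the bay, z up. Over the bay is a flat roof, its top 56 mm above the bench; from 160 to 240 mm behind the mouth stands the fan housing, 95 mm high.
- end_stop: The rigid stop hidden inside the bay, a block 90 mm wide and 26 mm high resting on the deck; it is set at any depth from 68 to 84 mm behind the mouth, so when the tray is home its rear part and the grip stay outside. Origin: middle of the lower edge of the face that the tray's nose meets. Its x points into the bay like the bay's.
- start (a joint): Travel of the dryer's green start button, m: 0 is up, 0.006 fully down. A spring returns it; fully down takes 5 N.
- start_top (a point): Middle of the top of the start button (28 mm in diameter, pressed straight down), which stands on the dryer's roof 70 mm behind the mouth.
- dishes: Bystander: stack of five green culture dishes, 90 mm in diameter, 75 mm high; origin under its centre. It stands beyond the tray.
- flask: Bystander: conical glass flask with a cork, 78 mm across the foot, 131 mm high; origin under its centre. It stands beyond the tray.
- tube_rack: Bystander: white rack of test tubes, 100 mm along x, 150 mm along y, 122 mm high; origin under its centre.
- reagent: Bystander: amber bottle, 80 mm in diameter, 170 mm high; origin under its centre.
- beaker: Bystander: glass beaker, 84 mm in diameter, 100 mm high; origin under its centre.
- cartridge: Bystander: white cylindrical filter cartridge with a grey cap, lying, about 145 mm long, 42 mm thick; origin under its middle.
- pipette: Bystander: grey and white hand pipette lying on the bench, about 230 mm long along its x, 36 mm high; origin under its middle.
Mind the look-alikes: they are no part of the job. Leave any purple or red look-alike of the part that bears tray_grip alone.

How it is judged:
On the way, in this order (a step that is already met when the one before it is completed fails the run):
1. the tray is lifted clear of the bench, level (within 0.2 rad), with all four bars in it (height (world z) of tray_grip above 0.095 m and angle between tray_grip's own z axis and vertical below 0.2 rad and x of bar0 in the frame of tray_mid between -0.048 and 0.048 m and y of bar0 in the frame of tray_mid between -0.043 and 0.043 m and z of each of bar0, bar1, bar2, bar3 in the frame of tray_mid below 0.018 m and x of bar1 in the frame of tray_mid between -0.048 and 0.048 m and y of bar1 in the frame of tray_mid between -0.043 and 0.043 m and x of bar2 in the frame of tray_mid between -0.048 and 0.048 m and y of bar2 in the frame of tray_mid between -0.043 and 0.043 m and x of bar3 in the frame of tray_mid between -0.048 and 0.048 m and y of bar3 in the frame of tray_mid between -0.043 and 0.043 m), for 0.3 s.
2. the tray is in the bay, its nose against the hidden stop, with all four bars in it (x of tray_nose in the frame of end_stop above -0.004 m and y of tray_nose in the frame of end_stop between -0.008 and 0.008 m and angle between the x axis of tray_nose and the x axis of end_stop, either way round below 0.12 rad and angle between tray_grip's own z axis and vertical below 0.06 rad and height (world z) of tray_nose below 0.027 m and x of tray_grip in the frame of bay_mouth below 0 m and x of bar0 in the frame of tray_mid between -0.048 and 0.048 m and y of bar0 in the frame of tray_mid between -0.043 and 0.043 m and z of each of bar0, bar1, bar2, bar3 in the frame of tray_mid below 0.018 m and x of bar1 in the frame of tray_mid between -0.048 and 0.048 m and y of bar1 in the frame of tray_mid between -0.043 and 0.043 m and x of bar2 in the frame of tray_mid between -0.048 and 0.048 m and y of bar2 in the frame of tray_mid between -0.043 and 0.043 m and x of bar3 in the frame of tray_mid between -0.048 and 0.048 m and y of bar3 in the frame of tray_mid between -0.043 and 0.043 m), for 0.2 s.
3. the start button is pressed down (at least 4.5 of its 6 mm) with the tray home (value of joint start above 0.0045 m and x of tray_nose in the frame of end_stop above -0.004 m and y of tray_nose in the frame of end_stop between -0.008 and 0.008 m and angle between the x axis of tray_nose and the x axis of end_stop, either way round below 0.12 rad and angle between tray_grip's own z axis and vertical below 0.06 rad and height (world z) of tray_nose below 0.027 m and x of tray_grip in the frame of bay_mouth below 0 m), for 0.05 s.
At the end, for the whole second after the job is handed in: The tray lies flat on the bay's deck with its nose within 4 mm of the hidden stop (within 8 mm sideways, 0.12 rad square to it), all four stir bars lie in it, and the start button is up again (all of step 2 and value of joint start below 0.0015 m); the robot touches nothing.
It fails at once if a stir bar leaves the tray (not (x of bar0 in the frame of tray_mid below 0.07 m) or not (x of bar0 in the frame of tray_mid above -0.07 m) or not (y of bar0 in the frame of tray_mid below 0.065 m) or not (y of bar0 in the frame of tray_mid above -0.065 m) or not (x of bar1 in the frame of tray_mid below 0.07 m) or not (x of bar1 in the frame of tray_mid above -0.07 m) or not (y of bar1 in the frame of tray_mid below 0.065 m) or not (y of bar1 in the frame of tray_mid above -0.065 m) or not (x of bar2 in the frame of tray_mid below 0.07 m) or not (x of bar2 in the frame of tray_mid above -0.07 m) or not (y of bar2 in the frame of tray_mid below 0.065 m) or not (y of bar2 in the frame of tray_mid above -0.065 m) or not (x of bar3 in the frame of tray_mid below 0.07 m) or not (x of bar3 in the frame of tray_mid above -0.07 m) or not (y of bar3 in the frame of tray_mid below 0.065 m) or not (y of bar3 in the frame of tray_mid above -0.065 m)).
It fails at once if the tray is tilted by more than 0.35 rad (angle between tray_grip's own z axis and vertical above 0.35 rad).
It fails at once if a bystander is moved by more than 30 mm (distance of any of dishes, flask, tube_rack, reagent, beaker, cartridge, pipette from where it was at the start of the episode above 0.03 m).
It also fails if it takes over 61 s, if anything falls off the work surface, if the arm or the gripper's body presses on something with over 40 N, if the wrist force passes 120 N, or if a joint passes its speed limit or range.

## Working session

There is one attempt and no reset: what is moved stays moved. The work goes in short steps, Python scripts to look and compute and a tool call to move; the robot and the scene stay as the last step left them, time stands still between calls to the robot, and variables do not carry over. Pictures are saved under pics/ and viewed, at most 13 in all, crops included, and the job is handed in when it is done.

Besides the shell and the picture viewer there is one more tool, called after "Emit:" as name(argument=value, ...), one argument or row to a line, values as JSON. step_arm: Moves the arm, as the interface text tells. Shift numbers are shares of 0.2 m and turn numbers shares of 0.15 rad, none past 1 either way. Its arguments: {"type":"object","properties":{"increments":{"type":"array"},"squeeze":{"type":"number"}},"required":["increments"]}

```bash
mkdir -p pics; cat > h.py <<'E'
import numpy as np, cv2
from rig import manip, cams, ticket
def snap(n,f):
    c=cams.get_calibration(n); im=cams.get_image(n); cv2.imwrite(f'pics/{f}.png',im); np.save(f'pics/{f}.npy',c,allow_pickle=True); return im,c
def load(f): return cv2.imread(f'pics/{f}.png'), np.load(f'pics/{f}.npy',allow_pickle=True).item()
def ray(c,u,v):
    E=np.array(c['extrinsics']); d=np.array([(u-c['cx'])/c['fx'],-(v-c['cy'])/c['fy'],-1.])
    return E[:3,3],E[:3,:3]@d
def at(c,u,v,z):
    o,d=ray(c,u,v); return (o+d*(z-o[2])/d[2]).round(4)
def proj(c,p):
    E=np.array(c['extrinsics']); q=E[:3,:3].T@(np.array(p)-E[:3,3]); return (c['cx']-c['fx']*q[0]/q[2], c['cy']+c['fy']*q[1]/q[2])
def tri(l):
    A=0;b=0
    for c,u,v in l:
        o,d=ray(c,u,v); d=d/np.linalg.norm(d); M=np.eye(3)-np.outer(d,d); A=A+M; b=b+M@o
    p=np.linalg.solve(A,b); return p.round(4)
E
python3 - <<'E'
from h import *
a,c=snap('scene','s0'); b,d=snap('side','d0'); w,e=snap('wrist','w0')
print({k:v for k,v in c.items()},d['extrinsics'],d.keys())
cv2.imwrite('pics/all.png',cv2.resize(np.vstack([np.hstack([a,b]),np.hstack([w,w*0])]),(800,600)))
print(manip.get_state())
E
```

```text
{'fx': 489.3677510259494, 'fy': 489.3677510259494, 'cx': 252.91421188608751, 'cy': 197.32530380464368, 'extrinsics': array([[-0.22983473, -0.58608225,  0.77697078,  1.86164943],
       [ 0.97317526, -0.12995784,  0.18984432,  0.33858938],
       [-0.01029094,  0.79976156,  0.60022957,  1.15366968],
       [ 0.        ,  0.        ,  0.        ,  1.        ]])} [[ 0.973453    0.15547365 -0.16797974  0.24399474]
 [-0.22874482  0.68667843 -0.69003517 -0.96665022]
 [ 0.00806578  0.71014131  0.70401297  1.05190741]
 [ 0.          0.          0.          1.        ]] dict_keys(['fx', 'fy', 'cx', 'cy', 'extrinsics'])
{'clock': 0.15, 'qpos': array([ 9.97983059e-01,  2.76462893e-01,  1.50582046e+00,  1.14851731e-05,
        1.36069741e+00, -1.20993265e-01]), 'qd': array([-7.18511923e-04, -2.82313640e-03, -4.53934662e-03, -9.82242005e-04,
        7.91380566e-05,  1.72209611e-03]), 'effort': array([ 9.71762274e-04, -4.17140758e+01, -2.46031308e+01, -5.13560026e-04,
        7.72753585e-03,  1.64000755e-05]), 'position': array([0.25085595, 0.51700894, 0.2556396 ]), 'ee_rot': array([-2.41252057e-04,  2.23994451e-01,  9.74590172e-01, -6.50804574e-04]), 'contact_force': array([-0.15938448, -0.19576181, -0.73485378]), 'moment': array([ 0.0138783 , -0.00671473, -0.01069388]), 'gripper_force': 0.0, 'width': 0.08546220662421923}
```

View pics/all.png

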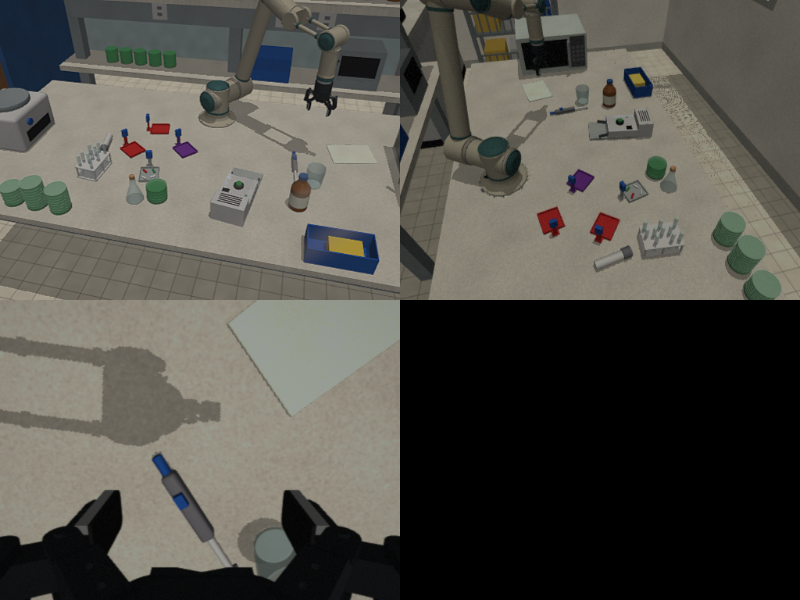

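The overview shows several trays with blue grips. In composite pixels of the scene view they are two red at (131,147) and (158,128), one purple at (184,148), and one steel with bars at (149,172), which is at (632,190) in the side view. The steel tray carrying the bars fits the description. The white dryer is at (237,195) in the scene view and (622,127) in the side view. I'll confirm both in enlarged crops.

```bash
python3 - <<'E'
from h import *
a,c=load('s0'); b,d=load('d0')
def crop(im,x,y,w=100,h=75,k=4): return cv2.resize(im[y:y+h,x:x+w],None,fx=k,fy=k,interpolation=cv2.INTER_CUBIC)
print('scene tray 150,170; side tray 260,205; scene dryer 255,205; side dryer 235,130')
cv2.imwrite('pics/c1.png',np.vstack([np.hstack([crop(a,150,170),crop(b,260,205)]),np.hstack([crop(a,255,212),crop(b,235,125)])]))
E
```

```text
scene tray 150,170; side tray 260,205; scene dryer 255,205; side dryer 235,130
```

View pics/c1.png

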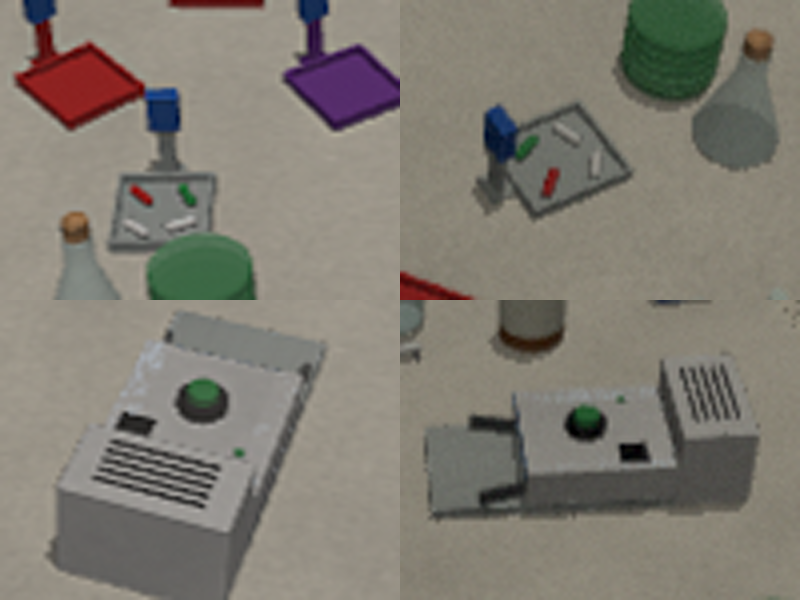

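The crops confirm the steel tray with its four bars, with the blue grip at scene pixel (190.8,197.5) and side pixel (285,238). The dryer's deck and mouth face the robot side.

```bash
python3 - <<'E'
from h import *
_,c=load('s0'); _,d=load('d0')
S=lambda x,y,ox,oy:(c,ox+(x+.5)/4-.5,oy+(y+.5)/4-.5)
D=lambda x,y,ox,oy:(d,ox+(x+.5)/4-.5,oy+(y+.5)/4-.5)
st=lambda x,y:S(x,y,150,170); dt=lambda x,y:D(x-400,y,260,205)
sd=lambda x,y:S(x,y-300,255,212); dd=lambda x,y:D(x-400,y-300,235,125)
print('grip',tri([st(163,110),dt(500,133)]))
print('tray rim scene',[at(*st(*p),.013) for p in [(119,175),(216,175)]])
print('tray rim side',[at(*dt(*p),.013) for p in [(578,104),(631,174)]],at(*dt(535,216),.005))
print('btn',tri([sd(203,384),dd(586,411)]), at(*sd(203,384),.066),at(*dd(586,411),.066))
print('deck edge s',[at(*sd(*p),.014) for p in [(172,312),(325,343)]],'d',[at(*dd(*p),.014) for p in [(427,430),(433,513)]])
print('roof mouth s',[at(*sd(*p),.056) for p in [(150,343),(305,375)]],'d',[at(*dd(*p),.056) for p in [(515,393),(524,470)]])
print('roof/fan d',[at(*dd(*p),.056) for p in [(677,467)]],'fan top',[at(*dd(*p),.095) for p in [(660,358),(737,358),(757,432),(677,437)]], 's',[at(*sd(*p),.095) for p in [(112,428),(252,460)]])
E
```

```text
grip [ 0.5125 -0.2288  0.0734]
tray rim scene [array([ 0.5416, -0.2671,  0.013 ]), array([ 0.5219, -0.1787,  0.013 ])]
tray rim side [array([ 0.6078, -0.1674,  0.013 ]), array([ 0.6283, -0.253 ,  0.013 ])] [ 0.5358 -0.2714  0.005 ]
btn [0.6235 0.2138 0.0782] [0.6084 0.2129 0.066 ] [0.6286 0.2275 0.066 ]
deck edge s [array([0.4544, 0.1642, 0.014 ]), array([0.4685, 0.3063, 0.014 ])] d [array([0.4673, 0.2966, 0.014 ]), array([0.4467, 0.1607, 0.014 ])]
roof mouth s [array([0.553 , 0.1587, 0.056 ]), array([0.5663, 0.295 , 0.056 ])] d [array([0.5649, 0.2873, 0.056 ]), array([0.5434, 0.1592, 0.056 ])]
roof/fan d [array([0.6997, 0.129 , 0.056 ])] fan top [array([0.7206, 0.2638, 0.095 ]), array([0.8024, 0.2456, 0.095 ]), array([0.7792, 0.1207, 0.095 ]), array([0.6965, 0.131 , 0.095 ])] s [array([0.7107, 0.1532, 0.095 ]), array([0.7232, 0.2669, 0.095 ])]
```

```bash
python3 - <<'E'
from h import *
_,e=load('w0'); print(np.array(e['extrinsics']).round(3),e['fx'])
for p in [(0,0),(511,0),(256,192),(256,300),(0,300)]: print(p,at(e,*p,0.0))
E
```

```text
[[ 0.438 -0.867 -0.237  0.191]
 [ 0.899  0.422  0.116  0.547]
 [-0.001 -0.264  0.965  0.373]
 [ 0.     0.     0.     1.   ]] 342.8239317644215
(0, 0) [-0.0018  0.3588  0.    ]
(511, 0) [0.2174 0.8088 0.    ]
(256, 192) [0.2835 0.4987 0.    ]
(256, 300) [0.408  0.4378 0.    ]
(0, 300) [0.2695 0.1528 0.    ]
```

Emit:
step_arm(
  increments=[
    {"dp": [0.125,-0.143,0.04],"yaw": -0.85,"grip": 1},
    {"dp": [0.125,-0.143,0.04],"yaw": -0.85,"grip": 1},
    {"dp": [0.125,-0.143,0.04],"yaw": -0.85,"grip": 1},
    {"dp": [0.125,-0.143,0.04],"yaw": -0.85,"grip": 1},
    {"dp": [0.125,-0.143,0.04],"yaw": -0.85,"grip": 1},
  ],
)

```text
clock: 0.78
position: [0.3766, 0.3733, 0.2963]
ee_rot: [-0.0, 0.52, 0.854, -0.0]
contact_force: [-0.1, 0.5, 0.6]
width: 0.0852
gripper_force: 0.0
```

Emit:
step_arm(
  increments=[
    {"dp": [0.125,-0.143,0.04],"yaw": -0.85,"grip": 1},
    {"dp": [0.125,-0.143,0.04],"yaw": -0.85,"grip": 1},
    {"dp": [0.125,-0.143,0.04],"yaw": -0.85,"grip": 1},
    {"dp": [0.125,-0.143,0.04],"yaw": -0.85,"grip": 1},
    {"dp": [0.125,-0.143,0.04],"yaw": -0.85,"grip": 1},
  ],
)

```text
clock: 1.4
position: [0.5016, 0.2303, 0.3363]
ee_rot: [-0.0, 0.761, 0.648, -0.0]
contact_force: [-0.1, -0.1, 0.4]
width: 0.0854
gripper_force: 0.0
```

```bash
python3 - <<'E'
from h import *
s=manip.get_state(); print(s['clock'],s['position'],s['ee_rot'],s['qd'].round(3))
w,e=snap('wrist','w1'); cv2.imwrite('pics/w1b.png',cv2.resize(w,(800,600),interpolation=cv2.INTER_CUBIC))
E
```

```text
1.4 [0.50162085 0.23027076 0.33627218] [-1.11987430e-04  7.61441165e-01  6.48233978e-01 -2.24588092e-04] [-0.518  0.104 -0.287  0.002  0.179  0.495]
```

View pics/w1b.png

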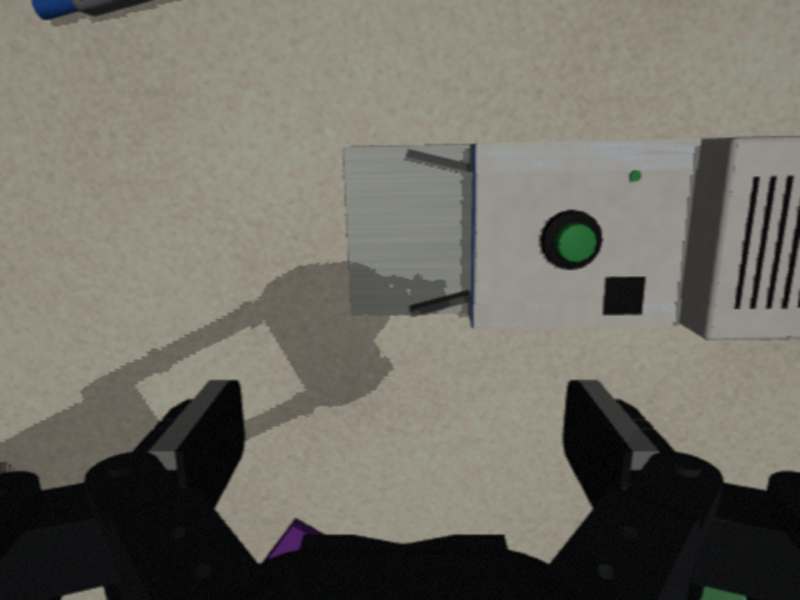

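```bash
python3 - <<'E'
from h import *
_,e=load('w1'); P=lambda u,v,z:at(e,(u+.5)*.64-.5,(v+.5)*.64-.5,z)
dk=[P(345,147,.014),P(351,315,.014)]; rf=[P(473,143,.056),P(473,327,.056)]; rb=[P(697,141,.056),P(681,323,.056)]
for n,x in [('deck',dk),('roof front',rf),('roof back',rb)]:
    v=x[0]-x[1]; print(n,x,'mid',(x[0]+x[1])/2,'len',np.hypot(*v[:2]),'yaw',np.arctan2(-v[0],v[1]))
for i in (0,1): 
    v=rb[i]-rf[i]; print('side yaw',np.arctan2(v[1],v[0]),np.hypot(*v[:2]))
print('guides',[P(*p,.030) for p in [(410,150),(412,311),(470,168),(470,296)]])
print('btn',[P(577,242,z) for z in (.062,.066,.070,.075)])
E
```

```text
deck [array([0.4675, 0.3072, 0.014 ]), array([0.4463, 0.1699, 0.014 ])] mid [0.4569  0.23855 0.014  ] len 0.13892706719714484 yaw -0.1531965838542326
roof front [array([0.5625, 0.2942, 0.056 ]), array([0.5449, 0.157 , 0.056 ])] mid [0.5537 0.2256 0.056 ] len 0.13832425673033635 yaw -0.12758310385017183
roof back [array([0.7202, 0.2698, 0.056 ]), array([0.7054, 0.1342, 0.056 ])] mid [0.7128 0.202  0.056 ] len 0.13640527849024023 yaw -0.10871421843766492
side yaw -0.1535069202570605 0.15957647069665373
side yaw -0.1411119199840216 0.1621113506204917
guides [array([0.5176, 0.2966, 0.03  ]), array([0.4991, 0.1698, 0.03  ]), array([0.5611, 0.276 , 0.03  ]), array([0.548 , 0.1748, 0.03  ])]
btn [array([0.6285, 0.2123, 0.062 ]), array([0.6273, 0.2131, 0.066 ]), array([0.6261, 0.214 , 0.07  ]), array([0.6246, 0.215 , 0.075 ])]
```

Emit:
step_arm(
  increments=[
    {"dp": [-0.01,-0.3,0],"yaw": 0.5,"grip": 1},
    {"dp": [-0.01,-0.3,0],"yaw": 0.5,"grip": 1},
    {"dp": [0.0,-0.3,0],"yaw": 0.5,"grip": 1},
    {"dp": [0.0,-0.3,-0.05],"yaw": 0.5,"grip": 1},
    {"dp": [0.0,-0.3,-0.05],"yaw": 0.3,"grip": 1},
  ],
)

```text
clock: 2.08
position: [0.4968, -0.0703, 0.3161]
ee_rot: [0.0, 0.636, 0.771, 0.0]
contact_force: [1.2, 0.1, -0.2]
width: 0.0853
gripper_force: 0.0
```

Emit:
step_arm(
  increments=[
    {"dp": [0.05,-0.3,-0.05],"yaw": 0,"grip": 1},
    {"dp": [0.05,-0.3,-0.05],"yaw": 0,"grip": 1},
    {"dp": [0,-0.2,-0.05],"yaw": 0,"grip": 1},
    {"dp": [0,0,0],"yaw": 0,"grip": 1},
  ],
)

```text
clock: 2.58
position: [0.5165, -0.2312, 0.2845]
ee_rot: [-0.001, 0.639, 0.77, -0.001]
contact_force: [-0.2, 0.1, 0.9]
width: 0.085
gripper_force: 0.0
```

```bash
python3 - <<'E'
from h import *
s=manip.get_state(); print(s['clock'],s['position'],s['ee_rot'],s['qd'].round(3))
w,e=snap('wrist','w2'); cv2.imwrite('pics/w2b.png',cv2.resize(w,(800,600),interpolation=cv2.INTER_CUBIC))
E
```

```text
2.575 [ 0.51646513 -0.23120914  0.2844785 ] [-1.28575641e-03  6.38636841e-01  7.69507009e-01 -5.43905948e-04] [ 0.047 -0.033  0.008  0.039  0.029  0.015]
```

View pics/w2b.png

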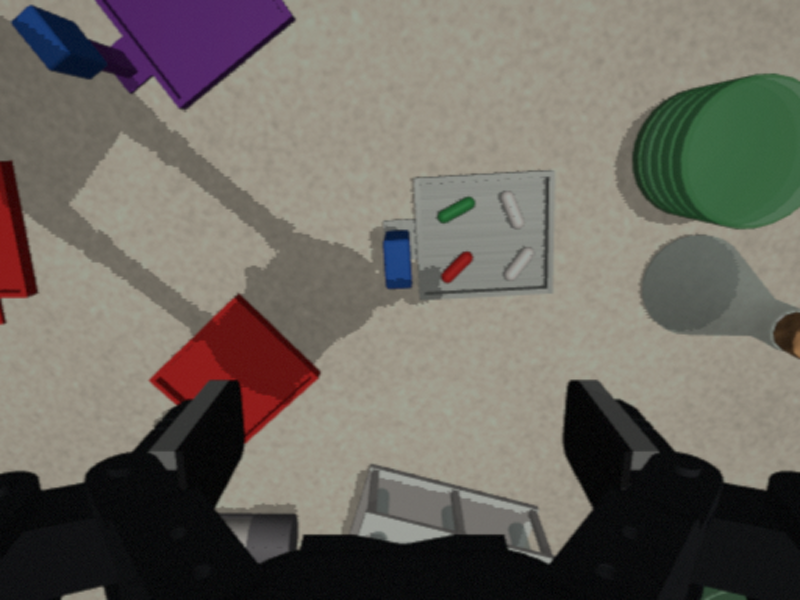

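```bash
python3 - <<'E'
from h import *
a,e=load('w2'); P=lambda u,v,z:at(e,(u+.5)*.64-.5,(v+.5)*.64-.5,z)
print('rim',[P(*p,.013) for p in [(413,178),(552,171),(552,292),(419,297)]])
r=[P(*p,.013)[:2] for p in [(413,178),(552,171),(552,292),(419,297)]]
for i,j in [(0,1),(3,2)]: v=r[j]-r[i]; print(np.hypot(*v),np.arctan2(v[1],v[0]))
for i,j in [(3,0),(2,1)]: v=r[j]-r[i]; print(np.hypot(*v),np.arctan2(-v[0],v[1]))
print('mid',np.mean(r,0))
print('grip -y edge',P(386,289,.095),P(411,288,.095))
E=np.array(e['extrinsics']);print('nadir',E[:3,3].round(3))
cv2.imwrite('pics/w2c.png',cv2.resize(a[135:205,230:320],None,fx=8,fy=8,interpolation=cv2.INTER_CUBIC))
E
```

```text
rim [array([ 0.5139, -0.1817,  0.013 ]), array([ 0.6096, -0.159 ,  0.013 ]), array([ 0.6321, -0.2447,  0.013 ]), array([ 0.5347, -0.2668,  0.013 ])]
0.09835537606048793 0.23289540413154045
0.09987577283806122 0.22312156631775662
0.0876050797613928 0.23971846801098767
0.08860440169652972 0.2567492665048641
mid [ 0.572575 -0.21305 ]
grip -y edge [ 0.5083 -0.2442  0.095 ] [ 0.5227 -0.2409  0.095 ]
nadir [ 0.505 -0.165  0.402]
```

View pics/w2c.png

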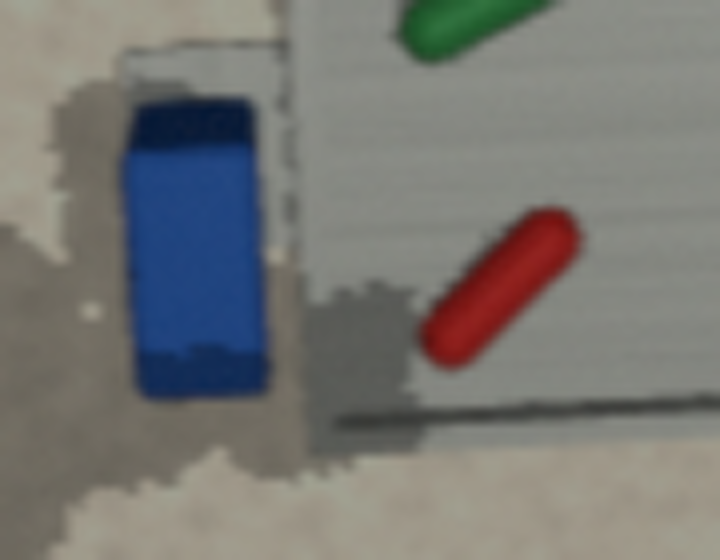

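The enlarged crop shows the grip's top face from (126,150) to (267,395), with its centre at about (197,272). The steel tray has all four bars.

```bash
python3 - <<'E'
from h import *
a,e=load('w2'); P=lambda u,v,z:at(e,230+(u+.5)/8-.5,135+(v+.5)/8-.5,z)
q=[P(*p,.095) for p in [(126,152),(254,148),(268,394),(138,397)]]; print(q,np.mean(q,0))
for i,j in [(3,0),(2,1)]: v=q[j]-q[i]; print(np.hypot(*v[:2]),np.arctan2(-v[0],v[1]))
print(manip.get_state()['position'], np.array([.572575,-.21305])-.063*np.array([np.cos(.235),np.sin(.235)]))
E
```

```text
[array([ 0.5019, -0.2159,  0.095 ]), array([ 0.516 , -0.2128,  0.095 ]), array([ 0.5229, -0.2406,  0.095 ]), array([ 0.5082, -0.2437,  0.095 ])] [ 0.51225 -0.22825  0.095  ]
0.028504911857432556 0.22285461397157974
0.02864349838968699 0.2432851846441493
[ 0.51660633 -0.22943798  0.28519124] [ 0.5113066  -0.22771911]
```

```bash
python3 - <<'E'
from h import *
_,c=load('s0'); _,d=load('d0')
k=1.28
for n,s,t in [('red1',(125,134),(602,230)),('red2',(148,118),(554,225)),('purple',(178,132),(573,179))]:
    print(n,at(c,s[0]*k,s[1]*k,.075),tri([(c,s[0]*k,s[1]*k),(d,(t[0]-400)*k,t[1]*k)]))
E
```

```text
red1 [ 0.3793 -0.4013  0.075 ] [ 0.3764 -0.4086  0.0686]
red2 [ 0.2071 -0.3383  0.075 ] [ 0.2013 -0.3454  0.067 ]
purple [ 0.3038 -0.1434  0.075 ] [ 0.3098 -0.1439  0.0766]
```

Emit:
step_arm(
  increments=[
    {"dp": [-0.023,0.007,-0.17],"yaw": 0.33,"grip": 1},
    {"dp": [0,0,-0.2],"yaw": 0,"grip": 1},
    {"dp": [0,0,-0.2],"yaw": 0,"grip": 1},
    {"dp": [0,0,-0.13],"yaw": 0,"grip": 1},
    {"dp": [0,0,0],"yaw": 0,"grip": 1},
  ],
)

```text
clock: 3.25
position: [0.5113, -0.225, 0.1449]
ee_rot: [-0.002, 0.617, 0.787, -0.0]
contact_force: [-0.7, 0.1, 0.9]
width: 0.0854
gripper_force: 0.0
```

Emit:
step_arm(
  increments=[
    {"dp": [0.003,-0.014,-0.1],"yaw": 0,"grip": 1},
    {"dp": [0,0,-0.1],"yaw": 0,"grip": 1},
    {"dp": [0,0,-0.08],"yaw": 0,"grip": 1},
    {"dp": [0,0,-0.04],"yaw": 0,"grip": 1},
    {"dp": [0,0,0],"yaw": 0,"grip": 1},
  ],
)

```text
clock: 3.88
position: [0.5132, -0.2299, 0.0824]
ee_rot: [-0.0, 0.618, 0.786, 0.0]
contact_force: [-0.0, 0.5, 0.2]
width: 0.0851
gripper_force: 0.0
```

```bash
python3 - <<'E'
from h import *
s=manip.get_state(); print(s['clock'],s['position'],s['ee_rot'],s['qd'].round(3),s['contact_force'])
w,e=snap('wrist','w3'); cv2.imwrite('pics/w3b.png',cv2.resize(w,(800,600),interpolation=cv2.INTER_CUBIC))
E
```

```text
3.875 [ 0.51315146 -0.22988517  0.08235137] [-7.62850973e-05  6.17858581e-01  7.86289239e-01  2.82660255e-05] [-0.002 -0.01  -0.012  0.001  0.002 -0.   ] [-0.00823809  0.54947852  0.1735936 ]
```

View pics/w3b.png

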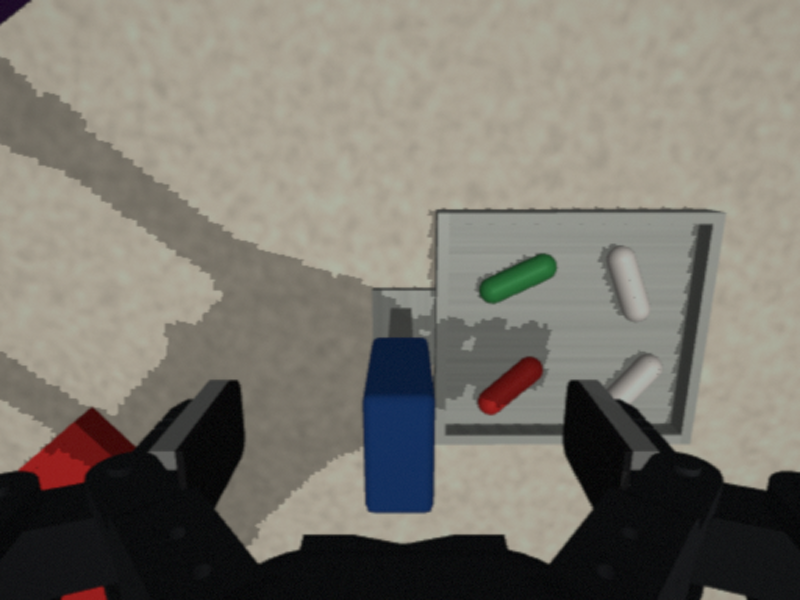

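```bash
python3 - <<'E'
from h import *
a,e=load('w3'); P=lambda u,v,z:at(e,(u+.5)*.64-.5,(v+.5)*.64-.5,z)
q=[P(*p,.095) for p in [(364,394),(434,394),(433,511),(366,511)]]; print(q,np.mean(q,0))
for i,j in [(3,0),(2,1)]: v=q[j]-q[i]; print(np.hypot(*v[:2]),np.arctan2(-v[0],v[1]))
s=manip.get_state()['position']; u,v=proj(e,[s[0],s[1],.095]); print(u/.64,v/.64)
E
```

```text
[array([ 0.5013, -0.2153,  0.095 ]), array([ 0.5159, -0.2117,  0.095 ]), array([ 0.5229, -0.2399,  0.095 ]), array([ 0.5081, -0.2435,  0.095 ])] [ 0.51205 -0.2276   0.095  ]
0.02900827468154562 0.2366176539484935
0.029055808369412135 0.24330921559601046
402.2837398885088 465.1932725257284
```

The grip's top face is centred at (399,452), between the fingers. It is within 2 mm, so I'll make a small trim and then close.

Emit:
step_arm(
  increments=[
    {"dp": [-0.006,0.011,0],"yaw": 0,"grip": 1},
    {"dp": [0,0,0],"yaw": 0,"grip": 0.4},
    {"dp": [0,0,0],"yaw": 0,"grip": 0},
    {"dp": [0,0,0],"yaw": 0,"grip": 0},
    {"dp": [0,0,0],"yaw": 0,"grip": 0},
  ],
  squeeze=60,
)

```text
clock: 4.55
position: [0.5119, -0.228, 0.0826]
ee_rot: [0.0, 0.618, 0.786, -0.0]
contact_force: [-0.3, 0.8, -0.7]
width: 0.0152
gripper_force: 58.4
```

Emit:
step_arm(
  increments=[
    {"dp": [0,0,0],"yaw": 0,"grip": 0},
    {"dp": [0,0,0],"yaw": 0,"grip": 0},
    {"dp": [0,0,0],"yaw": 0,"grip": 0},
  ],
)

```text
clock: 4.92
position: [0.5118, -0.228, 0.0825]
ee_rot: [0.0, 0.618, 0.786, -0.0]
contact_force: [-1.0, -0.7, 3.1]
width: 0.0153
gripper_force: 59.0
```

Emit:
step_arm(
  increments=[
    {"dp": [0,0,0.02],"yaw": 0,"grip": 0},
    {"dp": [0,0,0.05],"yaw": 0,"grip": 0},
    {"dp": [0,0,0.07],"yaw": 0,"grip": 0},
    {"dp": [0,0,0.07],"yaw": 0,"grip": 0},
    {"dp": [0,0,0.06],"yaw": 0,"grip": 0},
  ],
)

```text
clock: 5.55
position: [0.5122, -0.228, 0.1378]
ee_rot: [0.001, 0.618, 0.786, 0.0]
contact_force: [-0.0, -0.1, -2.1]
width: 0.0153
gripper_force: 58.5
```

Emit:
step_arm(
  increments=[
    {"dp": [0,0,0.03],"yaw": 0,"grip": 0},
    {"dp": [0,0,0],"yaw": 0,"grip": 0},
    {"dp": [0,0,0],"yaw": 0,"grip": 0},
    {"dp": [0,0,0],"yaw": 0,"grip": 0},
  ],
)

```text
clock: 6.05
position: [0.5115, -0.2277, 0.1417]
ee_rot: [-0.001, 0.618, 0.786, -0.0]
contact_force: [0.3, -0.1, -2.1]
width: 0.0152
gripper_force: 58.5
```

```bash
python3 - <<'E'
from h import *
s=manip.get_state(); print(s['position'],s['ee_rot'],s['contact_force'],s['moment'])
w,e=snap('wrist','w4'); d,_=snap('side','d4'); c=d[150:300,230:380]
cv2.imwrite('pics/w4b.png',np.hstack([cv2.resize(w[100:384,200:500],(400,378)),cv2.resize(c,(378,378),interpolation=cv2.INTER_CUBIC)]))
E
```

```text
[ 0.51151624 -0.22766541  0.14174861] [-5.92561127e-04  6.17954695e-01  7.86213483e-01 -5.32580191e-05] [ 0.30288802 -0.10917424 -2.08336375] [-0.01455319  0.13607271  0.03286245]
```

View pics/w4b.png

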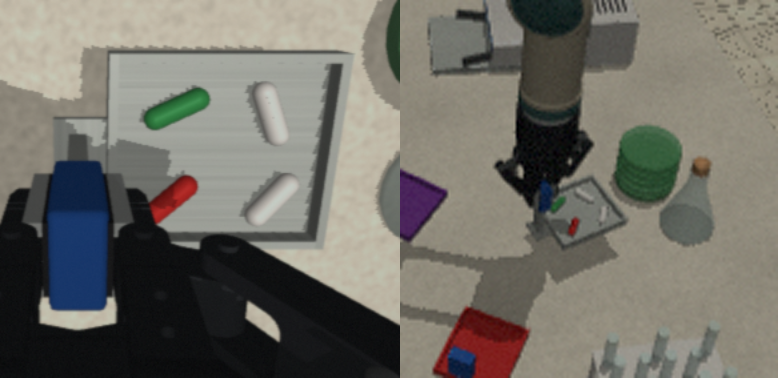

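The picture shows the tray lifted level, with all four bars lying inside. I'll carry it smoothly to the dryer.

Emit:
step_arm(
  increments=[
    {"dp": [-0.008,0.03,0],"yaw": -0.03,"grip": 0},
    {"dp": [-0.016,0.06,0],"yaw": -0.06,"grip": 0},
    {"dp": [-0.024,0.09,0],"yaw": -0.1,"grip": 0},
    {"dp": [-0.03,0.11,0],"yaw": -0.12,"grip": 0},
    {"dp": [-0.03,0.11,0],"yaw": -0.12,"grip": 0},
  ],
)

```text
clock: 6.78
position: [0.4895, -0.1463, 0.1423]
ee_rot: [-0.0, 0.643, 0.766, 0.0]
contact_force: [0.2, 0.7, -1.5]
width: 0.0151
gripper_force: 58.5
```

Emit:
step_arm(
  increments=[
    {"dp": [-0.03,0.11,0],"yaw": -0.12,"grip": 0},
    {"dp": [-0.03,0.11,0],"yaw": -0.12,"grip": 0},
    {"dp": [-0.03,0.11,0],"yaw": -0.12,"grip": 0},
    {"dp": [-0.03,0.11,0],"yaw": -0.12,"grip": 0},
    {"dp": [-0.03,0.11,0],"yaw": -0.12,"grip": 0},
  ],
)

```text
clock: 7.4
position: [0.4593, -0.0363, 0.1424]
ee_rot: [-0.0, 0.677, 0.736, 0.0]
contact_force: [0.3, 0.4, -2.0]
width: 0.0154
gripper_force: 58.5
```

Emit:
step_arm(
  increments=[
    {"dp": [-0.03,0.11,0],"yaw": -0.12,"grip": 0},
    {"dp": [-0.03,0.11,0],"yaw": -0.12,"grip": 0},
    {"dp": [-0.03,0.11,0],"yaw": -0.12,"grip": 0},
    {"dp": [-0.03,0.11,0],"yaw": -0.12,"grip": 0},
    {"dp": [-0.03,0.11,0],"yaw": -0.12,"grip": 0},
  ],
)

```text
clock: 8.02
position: [0.4292, 0.0735, 0.1425]
ee_rot: [-0.0, 0.709, 0.705, 0.0]
contact_force: [-0.9, -0.0, -2.6]
width: 0.0152
gripper_force: 58.5
```

Emit:
step_arm(
  increments=[
    {"dp": [-0.03,0.11,0],"yaw": -0.12,"grip": 0},
    {"dp": [-0.03,0.11,0],"yaw": -0.12,"grip": 0},
    {"dp": [-0.03,0.11,0],"yaw": -0.12,"grip": 0},
    {"dp": [-0.03,0.11,0],"yaw": -0.12,"grip": 0},
    {"dp": [-0.03,0.11,0],"yaw": -0.12,"grip": 0},
  ],
)

```text
clock: 8.65
position: [0.399, 0.1833, 0.1424]
ee_rot: [-0.0, 0.74, 0.672, 0.0]
contact_force: [-0.2, 0.2, -2.4]
width: 0.0149
gripper_force: 58.5
```

Emit:
step_arm(
  increments=[
    {"dp": [-0.03,0.11,0],"yaw": -0.12,"grip": 0},
    {"dp": [-0.024,0.09,0],"yaw": -0.09,"grip": 0},
    {"dp": [-0.016,0.07,0],"yaw": -0.06,"grip": 0},
    {"dp": [-0.008,0.04,0],"yaw": -0.03,"grip": 0},
    {"dp": [-0.004,0.025,0],"yaw": -0.02,"grip": 0},
  ],
)

```text
clock: 9.28
position: [0.3833, 0.2495, 0.1424]
ee_rot: [0.0, 0.756, 0.655, -0.0]
contact_force: [0.3, -0.0, -2.4]
width: 0.0153
gripper_force: 58.5
```

Emit:
step_arm(
  increments=[
    {"dp": [0,0,0],"yaw": 0,"grip": 0},
    {"dp": [0,0,0],"yaw": 0,"grip": 0},
    {"dp": [0,0,0],"yaw": 0,"grip": 0},
  ],
)

```text
clock: 9.65
position: [0.384, 0.2488, 0.1423]
ee_rot: [0.0, 0.756, 0.654, -0.0]
contact_force: [0.1, 0.2, -2.0]
width: 0.0157
gripper_force: 58.5
```

```bash
python3 - <<'E'
from h import *
s=manip.get_state(); print(s['clock'],s['position'],s['ee_rot'],s['contact_force'])
w,e=snap('wrist','w5'); cv2.imwrite('pics/w5b.png',cv2.resize(w,(800,600),interpolation=cv2.INTER_CUBIC))
E
```

```text
9.65 [0.38395946 0.24878909 0.14230876] [ 7.58961910e-05  7.56332486e-01  6.54187406e-01 -4.16405073e-05] [ 0.07560671  0.15219389 -1.97251903]
```

View pics/w5b.png

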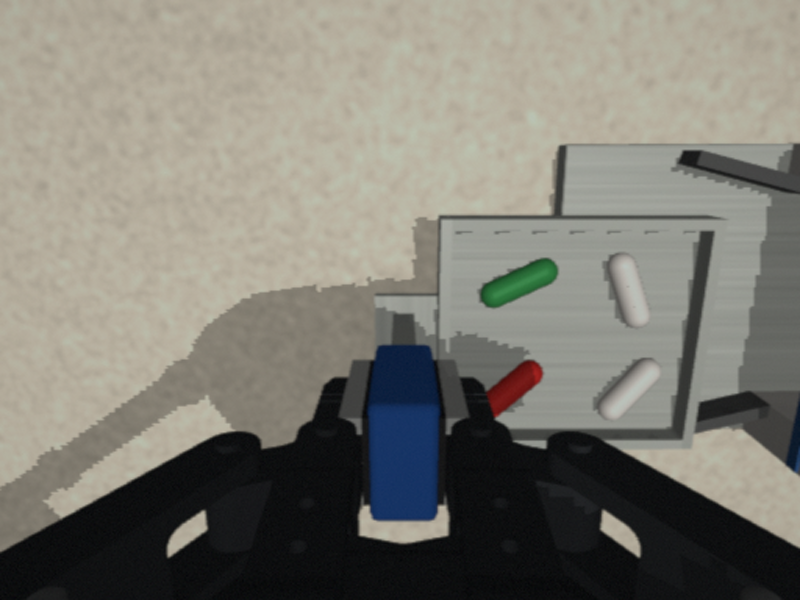

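```bash
python3 - <<'E'
from h import *
a,e=load('w5'); P=lambda u,v,z:at(e,(u+.5)*.64-.5,(v+.5)*.64-.5,z)
M=np.array([.555,.225]);t=-.1445;R=np.array([[np.cos(t),np.sin(t)],[-np.sin(t),np.cos(t)]])
b=lambda u,v,z:(R@(P(u,v,z)[:2]-M)).round(4)
print('deck +y edge',b(567,145,.014),b(790,145,.014))
print('rim +y outer',b(440,216,.073),b(722,217,.073),'rim -y outer',b(690,447,.073),b(500,439,.073))
print('guides starts +y',b(690,153,.03),'-y',b(757,395,.03), b(768,405,.03))
print('grip', (R@(manip.get_state()['position'][:2]-M)))
for v in (P(790,145,.014)-P(567,145,.014),P(722,217,.073)-P(440,216,.073)): print(np.arctan2(v[1],v[0]))
E
```

```text
deck +y edge [-0.1001  0.0686] [-0.0017  0.0685]
rim +y outer [-0.1597  0.0444] [-0.0617  0.0439] rim -y outer [-0.0602 -0.0458] [-0.1348 -0.0422]
guides starts +y [-0.0535  0.0652] -y [-0.0069 -0.0443] [-0.0009 -0.0493]
grip [-0.17269704 -0.0010797 ]
-0.1457757882054708
-0.14954591683622984
```

Bars are undisturbed, and the tray is aligned with the bay to about 1 mm with its sides parallel to the deck. Next I'll lower it and slide it in.

Emit:
step_arm(
  increments=[
    {"dp": [0,0,-0.03],"yaw": 0,"grip": 0},
    {"dp": [0,0,-0.06],"yaw": 0,"grip": 0},
    {"dp": [0,0,-0.06],"yaw": 0,"grip": 0},
    {"dp": [0,0,-0.045],"yaw": 0,"grip": 0},
    {"dp": [0,0,-0.02],"yaw": 0,"grip": 0},
  ],
)

```text
clock: 10.32
position: [0.3834, 0.2489, 0.0984]
ee_rot: [-0.0, 0.756, 0.654, -0.001]
contact_force: [-0.2, 0.0, -2.1]
width: 0.0151
gripper_force: 58.5
```

Emit:
step_arm(
  increments=[
    {"dp": [0.01,-0.0015,0],"yaw": 0,"grip": 0},
    {"dp": [0.02,-0.003,0],"yaw": 0,"grip": 0},
    {"dp": [0.04,-0.006,0],"yaw": 0,"grip": 0},
    {"dp": [0.05,-0.0073,0],"yaw": 0,"grip": 0},
    {"dp": [0.05,-0.0073,0],"yaw": 0,"grip": 0},
  ],
)

```text
clock: 10.95
position: [0.419, 0.2441, 0.0995]
ee_rot: [0.0, 0.756, 0.654, 0.0]
contact_force: [-0.1, -0.2, -2.5]
width: 0.0158
gripper_force: 58.5
```

Emit:
step_arm(
  increments=[
    {"dp": [0.05,-0.0073,0],"yaw": 0,"grip": 0},
    {"dp": [0.05,-0.0073,0],"yaw": 0,"grip": 0},
    {"dp": [0.04,-0.006,0],"yaw": 0,"grip": 0},
    {"dp": [0.02,-0.003,0],"yaw": 0,"grip": 0},
    {"dp": [0,0,0],"yaw": 0,"grip": 0},
  ],
)

```text
clock: 11.58
position: [0.45, 0.2393, 0.0993]
ee_rot: [-0.0, 0.756, 0.654, -0.0]
contact_force: [-0.3, 0.2, -2.7]
width: 0.0152
gripper_force: 58.6
```

Emit:
step_arm(
  increments=[
    {"dp": [0.03,-0.0044,0],"yaw": 0,"grip": 0},
    {"dp": [0.06,-0.0087,0],"yaw": 0,"grip": 0},
    {"dp": [0.06,-0.0087,0],"yaw": 0,"grip": 0},
    {"dp": [0.05,-0.0073,0],"yaw": 0,"grip": 0},
    {"dp": [0.03,-0.0044,0],"yaw": 0,"grip": 0},
  ],
)

```text
clock: 12.2
position: [0.4968, 0.2325, 0.0992]
ee_rot: [0.0, 0.756, 0.654, 0.0]
contact_force: [-0.4, -0.5, -3.1]
width: 0.0154
gripper_force: 58.6
```

Emit:
step_arm(
  increments=[
    {"dp": [0,0,-0.006],"yaw": 0,"grip": 0},
    {"dp": [0,0,-0.004],"yaw": 0,"grip": 0},
    {"dp": [0,0,0],"yaw": 0,"grip": 0},
    {"dp": [0,0,0],"yaw": 0,"grip": 0},
  ],
)

```text
clock: 12.7
position: [0.4956, 0.2328, 0.0974]
ee_rot: [0.0, 0.756, 0.655, -0.0]
contact_force: [0.8, -0.9, -2.3]
width: 0.0153
gripper_force: 58.6
```

Emit:
step_arm(
  increments=[
    {"dp": [0,0,-0.004],"yaw": 0,"grip": 0},
    {"dp": [0.01,-0.0015,0],"yaw": 0,"grip": 0},
    {"dp": [0.015,-0.0022,0],"yaw": 0,"grip": 0},
    {"dp": [0.015,-0.0022,0],"yaw": 0,"grip": 0},
    {"dp": [0.005,-0.0007,0],"yaw": 0,"grip": 0},
  ],
)

```text
clock: 13.32
position: [0.5052, 0.2313, 0.0965]
ee_rot: [0.0, 0.756, 0.654, 0.0]
contact_force: [-1.3, 0.3, -0.8]
width: 0.0149
gripper_force: 58.8
```

Emit:
step_arm(
  increments=[
    {"dp": [0,0,-0.003],"yaw": 0,"grip": 0},
    {"dp": [0,0,0],"yaw": 0,"grip": 0},
  ],
)

```text
clock: 13.58
position: [0.5052, 0.2314, 0.0965]
ee_rot: [0.0, 0.756, 0.654, 0.0]
contact_force: [-0.6, 0.1, 2.8]
width: 0.0156
gripper_force: 59.3
```

Emit:
step_arm(
  increments=[
    {"dp": [0.01,-0.0015,0],"yaw": 0,"grip": 0},
    {"dp": [0.01,-0.0015,0],"yaw": 0,"grip": 0},
    {"dp": [0.01,-0.0015,0],"yaw": 0,"grip": 0},
  ],
)

```text
clock: 13.95
position: [0.5089, 0.2308, 0.0965]
ee_rot: [-0.001, 0.756, 0.654, -0.001]
contact_force: [-7.5, 0.6, 8.0]
width: 0.0153
gripper_force: 59.8
```

Emit:
step_arm(
  increments=[
    {"dp": [0.01,-0.0015,0],"yaw": 0,"grip": 0},
    {"dp": [0.01,-0.0015,0],"yaw": 0,"grip": 0},
  ],
)

```text
clock: 14.2
position: [0.5128, 0.2303, 0.0965]
ee_rot: [-0.001, 0.756, 0.654, -0.001]
contact_force: [-6.5, 1.0, 7.8]
width: 0.0154
gripper_force: 60.0
```

Emit:
step_arm(
  increments=[
    {"dp": [0.01,-0.0015,0],"yaw": 0,"grip": 0},
    {"dp": [0,0,0],"yaw": 0,"grip": 0},
  ],
)

```text
clock: 14.45
position: [0.5136, 0.2301, 0.0967]
ee_rot: [-0.002, 0.756, 0.654, -0.002]
contact_force: [-10.1, 0.5, 11.5]
width: 0.0153
gripper_force: 60.3
```

Emit:
step_arm(
  increments=[
    {"dp": [0,0,0.003],"yaw": 0,"grip": 0},
    {"dp": [0,0,0],"yaw": 0,"grip": 0},
  ],
)

```text
clock: 14.7
position: [0.5136, 0.23, 0.0968]
ee_rot: [-0.002, 0.756, 0.654, -0.002]
contact_force: [-8.5, 0.8, 7.5]
width: 0.0153
gripper_force: 60.0
```

Emit:
step_arm(
  increments=[
    {"dp": [0.01,-0.0015,0],"yaw": 0,"grip": 0},
    {"dp": [0,0,0],"yaw": 0,"grip": 0},
  ],
)

```text
clock: 14.95
position: [0.5139, 0.2298, 0.0971]
ee_rot: [-0.003, 0.756, 0.654, -0.003]
contact_force: [-13.1, 1.2, 12.5]
width: 0.0151
gripper_force: 60.5
```

Emit:
step_arm(
  increments=[
    {"dp": [0.01,-0.0015,0],"yaw": 0,"grip": 0},
    {"dp": [0,0,0],"yaw": 0,"grip": 0},
  ],
)

```text
clock: 15.2
position: [0.5141, 0.2298, 0.0973]
ee_rot: [-0.004, 0.756, 0.654, -0.005]
contact_force: [-16.1, 2.9, 16.4]
width: 0.0156
gripper_force: 61.0
```

Emit:
step_arm(
  increments=[
    {"dp": [-0.015,0.0022,0],"yaw": 0,"grip": 0},
    {"dp": [-0.012,0.0017,0],"yaw": 0,"grip": 0},
    {"dp": [0,0,0],"yaw": 0,"grip": 0},
    {"dp": [0,0,0],"yaw": 0,"grip": 0},
  ],
)

```text
clock: 15.7
position: [0.5136, 0.23, 0.0967]
ee_rot: [-0.001, 0.756, 0.654, -0.001]
contact_force: [-7.9, 0.8, 6.1]
width: 0.0151
gripper_force: 59.8
```

Emit:
step_arm(
  increments=[
    {"dp": [-0.003,0,0],"yaw": 0,"grip": 0},
    {"dp": [0,0,0],"yaw": 0,"grip": 0.6},
    {"dp": [0,0,0],"yaw": 0,"grip": 0.6},
    {"dp": [0,0,0],"yaw": 0,"grip": 0.6},
    {"dp": [0,0,0],"yaw": 0,"grip": 0.6},
  ],
)

```text
clock: 16.32
position: [0.5152, 0.2297, 0.0964]
ee_rot: [0.0, 0.756, 0.654, 0.0]
contact_force: [-0.3, 0.1, 0.7]
width: 0.0513
gripper_force: 0.0
```

```bash
python3 - <<'E'
from h import *
s=manip.get_state(); print(s['clock'],s['position'],s['ee_rot'],s['contact_force'],s['width'])
w,e=snap('wrist','w6'); cv2.imwrite('pics/w6b.png',cv2.resize(w,(800,600),interpolation=cv2.INTER_CUBIC))
E
```

```text
16.325 [0.5151548  0.22969238 0.09644922] [1.22272596e-04 7.56199317e-01 6.54341319e-01 1.30216738e-04] [-0.25797175  0.11167138  0.72741435] 0.05128422454685217
```

View pics/w6b.png

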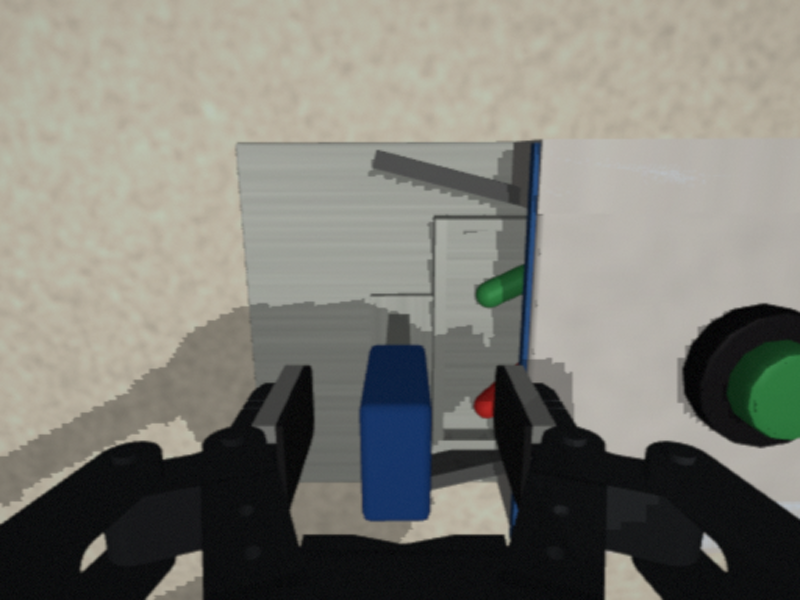

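The tray sits square in the bay, with the grip free at (397,460). The stop's contact force overlapped with deck friction, so I'll check the depth numerically before trusting it.

```bash
python3 - <<'E'
from h import *
a,e=load('w6'); P=lambda u,v,z:at(e,(u+.5)*.64-.5,(v+.5)*.64-.5,z)
M=np.array([.555,.225]);t=-.1445;R=np.array([[np.cos(t),np.sin(t)],[-np.sin(t),np.cos(t)]])
q=[P(*p,.109) for p in [(362,404),(430,404),(428,520),(366,520)]]; g=np.mean(q,0); print('grip',g,R@(g[:2]-M))
print('mouth roof edge',R@(P(538,141,.056)[:2]-M),R@(P(525,360,.056)[:2]-M))
print('tray rear wall top',R@(P(434,216,.027)[:2]-M),R@(P(434,430,.027)[:2]-M))
print('deck edge',R@(P(237,143,.014)[:2]-M),R@(P(252,480,.014)[:2]-M))
print('tcp',R@(manip.get_state()['position'][:2]-M))
E
```

```text
grip [0.51395 0.2301  0.109  ] [-0.04135657 -0.00086426]
mouth roof edge [-0.00163594  0.06888232] [-0.00136397  0.00242891]
tray rear wall top [-0.02909284  0.04437316] [-0.02797247 -0.03832742]
deck edge [-0.09947186  0.06899535] [-0.10452867 -0.0691728 ]
tcp [-0.04022212 -0.00111712]
```

Emit:
step_arm(
  increments=[
    {"dp": [-0.006,0.001,0],"yaw": 0,"grip": 0.3},
    {"dp": [0,0,0],"yaw": 0,"grip": 0},
    {"dp": [0,0,0],"yaw": 0,"grip": 0},
    {"dp": [0,0,0],"yaw": 0,"grip": 0},
  ],
)

```text
clock: 16.88
position: [0.5133, 0.2301, 0.0966]
ee_rot: [-0.0, 0.756, 0.654, -0.0]
contact_force: [-1.5, -0.6, 1.7]
width: 0.0158
gripper_force: 58.9
```

Emit:
step_arm(
  increments=[
    {"dp": [0,0,0.008],"yaw": 0,"grip": 0},
    {"dp": [0,0,0],"yaw": 0,"grip": 0},
  ],
)

```text
clock: 17.12
position: [0.5134, 0.2298, 0.0978]
ee_rot: [-0.0, 0.756, 0.654, -0.0]
contact_force: [-0.8, -0.5, -2.1]
width: 0.0155
gripper_force: 58.4
```

Emit:
step_arm(
  increments=[
    {"dp": [0.01,-0.0015,0],"yaw": 0,"grip": 0},
    {"dp": [0,0,0],"yaw": 0,"grip": 0},
  ],
)

```text
clock: 17.38
position: [0.5138, 0.2295, 0.0976]
ee_rot: [-0.001, 0.756, 0.654, -0.002]
contact_force: [-5.8, 0.2, -0.1]
width: 0.0153
gripper_force: 58.9
```

Emit:
step_arm(
  increments=[
    {"dp": [0.01,-0.0015,0],"yaw": 0,"grip": 0},
    {"dp": [0,0,0],"yaw": 0,"grip": 0},
  ],
)

```text
clock: 17.62
position: [0.514, 0.2294, 0.0976]
ee_rot: [-0.002, 0.756, 0.654, -0.003]
contact_force: [-8.8, 0.9, 3.2]
width: 0.0154
gripper_force: 59.3
```

Lifted off the deck, it still stops rigidly at the same place, so this is the hidden stop. I'll relax, lower, release, and rise.

Emit:
step_arm(
  increments=[
    {"dp": [-0.012,0.0018,0],"yaw": 0,"grip": 0},
    {"dp": [0,0,-0.004],"yaw": 0,"grip": 0},
    {"dp": [0,0,-0.004],"yaw": 0,"grip": 0},
    {"dp": [0,0,0],"yaw": 0,"grip": 0},
  ],
)

```text
clock: 18.12
position: [0.5136, 0.2296, 0.0969]
ee_rot: [-0.001, 0.756, 0.654, -0.001]
contact_force: [-8.0, -0.2, 3.9]
width: 0.0152
gripper_force: 59.6
```

Emit:
step_arm(
  increments=[
    {"dp": [0,0,0],"yaw": 0,"grip": 0.3},
    {"dp": [0,0,0],"yaw": 0,"grip": 0.6},
    {"dp": [0,0,0],"yaw": 0,"grip": 0.6},
    {"dp": [0,0,0],"yaw": 0,"grip": 0.6},
  ],
)

```text
clock: 18.62
position: [0.5158, 0.2297, 0.0966]
ee_rot: [0.0, 0.756, 0.654, 0.0]
contact_force: [0.0, -0.3, 0.1]
width: 0.051
gripper_force: 0.0
```

Emit:
step_arm(
  increments=[
    {"dp": [0,0,0.1],"yaw": 0,"grip": 0.6},
    {"dp": [0,0,0.15],"yaw": 0,"grip": 0.6},
    {"dp": [0,0,0.15],"yaw": 0,"grip": 0.6},
    {"dp": [0,0,0.1],"yaw": 0,"grip": 0.6},
    {"dp": [0,0,0],"yaw": 0,"grip": 0.6},
  ],
)

```text
clock: 19.25
position: [0.5165, 0.23, 0.1981]
ee_rot: [0.001, 0.756, 0.654, 0.002]
contact_force: [-0.5, -0.1, -0.5]
width: 0.0514
gripper_force: 0.0
```

```bash
python3 - <<'E'
from h import *
s=manip.get_state(); print(s['clock'],s['position'],s['contact_force'],s['width'])
w,e=snap('wrist','w7'); cv2.imwrite('pics/w7b.png',cv2.resize(w,(800,600),interpolation=cv2.INTER_CUBIC))
E
```

```text
19.25 [0.51646018 0.23001278 0.1981389 ] [-0.53292829 -0.14409657 -0.4637216 ] 0.0513827105385577
```

View pics/w7b.png

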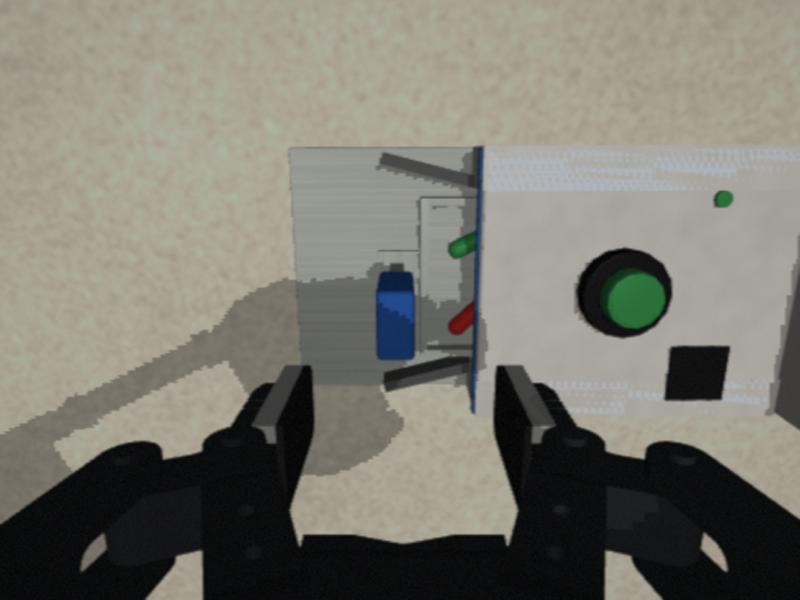

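```bash
python3 - <<'E'
from h import *
_,e=load('w7'); _,f=load('w1')
g=lambda u,v:((u+.5)*.64-.5,(v+.5)*.64-.5)
p=tri([(e,*g(636,299)),(f,*g(577,242))]); print('btn',p,[at(e,*g(636,299),z) for z in (.066,.072,.078)])
t=-.1445; print('on axis', np.array([.5535,.2250])+.07*np.array([np.cos(t),np.sin(t)]))
q=[at(e,*g(*p),.109) for p in [(377,292),(414,292),(414,358),(377,358)]]; print('grip',np.mean(q,0)); print(manip.get_state()['position'])
E
```

```text
btn [0.6245 0.2152 0.0757] [array([0.6285, 0.212 , 0.066 ]), array([0.626, 0.214, 0.072]), array([0.6236, 0.216 , 0.078 ])]
on axis [0.62277046 0.21492016]
grip [0.513775 0.229525 0.109   ]
[0.51550094 0.22976762 0.19676982]
```

Emit:
step_arm(
  increments=[
    {"dp": [0.15,-0.02,0],"yaw": 0,"grip": 0},
    {"dp": [0.2,-0.027,0],"yaw": 0,"grip": 0},
    {"dp": [0.15,-0.02,0],"yaw": 0,"grip": 0},
    {"dp": [0.045,-0.007,0],"yaw": 0,"grip": 0},
    {"dp": [0,0,0],"yaw": 0,"grip": 0},
  ],
)

```text
clock: 19.92
position: [0.6234, 0.2147, 0.1951]
ee_rot: [-0.001, 0.756, 0.654, -0.001]
contact_force: [0.4, 0.3, -0.0]
width: 0.0004
gripper_force: 0.0
```

Emit:
step_arm(
  increments=[
    {"dp": [0,0,-0.1],"yaw": 0,"grip": 0},
    {"dp": [0,0,-0.15],"yaw": 0,"grip": 0},
    {"dp": [0,0,-0.12],"yaw": 0,"grip": 0},
    {"dp": [0,0,-0.05],"yaw": 0,"grip": 0},
    {"dp": [0,0,0],"yaw": 0,"grip": 0},
  ],
)

```text
clock: 20.55
position: [0.6232, 0.2151, 0.1122]
ee_rot: [-0.0, 0.756, 0.655, -0.001]
contact_force: [0.2, -0.7, 0.1]
width: 0.0002
gripper_force: 0.0
```

Emit:
step_arm(
  increments=[
    {"dp": [0.003,0,-0.02],"yaw": 0,"grip": 0},
    {"dp": [0,0,-0.02],"yaw": 0,"grip": 0},
    {"dp": [0,0,-0.015],"yaw": 0,"grip": 0},
  ],
)

```text
clock: 20.92
position: [0.6251, 0.215, 0.1018]
ee_rot: [0.0, 0.756, 0.654, 0.0]
contact_force: [-1.0, 0.1, 2.5]
width: 0.0002
gripper_force: 1.0
```

Emit:
step_arm(
  increments=[
    {"dp": [0,0,-0.01],"yaw": 0,"grip": 0},
    {"dp": [0,0,-0.01],"yaw": 0,"grip": 0},
  ],
)

```text
clock: 21.18
position: [0.6251, 0.215, 0.098]
ee_rot: [0.0, 0.756, 0.654, 0.0]
contact_force: [-1.2, 0.2, 4.4]
width: 0.0001
gripper_force: 2.1
```

Emit:
step_arm(
  increments=[
    {"dp": [0,0,-0.01],"yaw": 0,"grip": 0},
    {"dp": [0,0,0],"yaw": 0,"grip": 0},
  ],
)

```text
clock: 21.42
position: [0.6251, 0.215, 0.097]
ee_rot: [0.0, 0.756, 0.654, 0.001]
contact_force: [-2.0, -0.5, 8.6]
width: -0.0002
gripper_force: 4.4
```

Emit:
step_arm(
  increments=[
    {"dp": [0,0,-0.01],"yaw": 0,"grip": 0},
    {"dp": [0,0,0],"yaw": 0,"grip": 0},
  ],
)

```text
clock: 21.68
position: [0.6252, 0.215, 0.0968]
ee_rot: [0.001, 0.756, 0.654, 0.001]
contact_force: [-3.6, -1.0, 17.9]
width: 0.0002
gripper_force: 8.5
```

Emit:
step_arm(
  increments=[
    {"dp": [0,0,0.05],"yaw": 0,"grip": 0},
    {"dp": [0,0,0.1],"yaw": 0,"grip": 0},
    {"dp": [0,0,0.2],"yaw": 0,"grip": 0},
    {"dp": [0,0,0.2],"yaw": 0,"grip": 0},
    {"dp": [0,0,0.1],"yaw": 0,"grip": 0},
  ],
)

```text
clock: 22.3
position: [0.6256, 0.2151, 0.2256]
ee_rot: [0.001, 0.756, 0.654, 0.001]
contact_force: [0.1, -0.1, -0.1]
width: 0.0
gripper_force: 0.0
```

Emit:
step_arm(
  increments=[
    {"dp": [-0.1,0,0.05],"yaw": 0,"grip": 0},
    {"dp": [-0.2,0.0,0],"yaw": 0,"grip": 0},
    {"dp": [-0.2,0,0],"yaw": 0,"grip": 0},
    {"dp": [-0.1,0,0],"yaw": 0,"grip": 0},
    {"dp": [0,0,0],"yaw": 0,"grip": 0},
  ],
)

```text
clock: 22.92
position: [0.5018, 0.2147, 0.2329]
ee_rot: [-0.001, 0.756, 0.655, -0.001]
contact_force: [0.6, -0.6, -0.1]
width: -0.0001
gripper_force: 0.0
```

```bash
python3 - <<'E'
from h import *
w,e=snap('wrist','w8'); d,_=snap('side','d8'); c=d[110:200,225:345]
cv2.imwrite('pics/w8b.png',np.hstack([cv2.resize(w,(400,300)),cv2.resize(c,(400,300),interpolation=cv2.INTER_CUBIC)]))
E
```

```text
(no output)
```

View pics/w8b.png

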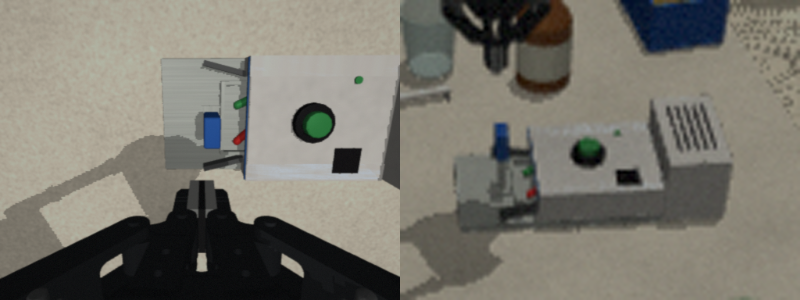

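The tray is still home in the bay, the button is up again at (318,124), and the arm is clear. I'm handing in.

```bash
python3 -c "
from rig import ticket; print(ticket.sign_off())"
```

```text
the job is handed in; nothing more can be done
None
```

I slid the tray into the dryer until it met the hidden stop, pressed the start button fully down and let it come back up, and handed the job in with the arm clear at about 23 s. The verdict did not come back. All four bars were in the tray on the last look before it went in, but only the green and red ones show with it home.

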